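# Rock and quarter-turn a bottle on the riddling stand

### The job

Riddle the bottle on the stand. First loosen its sediment: with the index pin left home in the curved slot, rock the crank clockwise (seen looking down on the knob) until the pin meets that end of the slot, then anticlockwise until it meets the other end. Then draw the sprung pin out, swing the crank anticlockwise past the first round hole and let the pin spring fully home in the second; the ring is clamped by eye and may sit a few degrees off, so feel for the hole. Let go, and leave the things around the stand where they are.

Things in the scene. Friction and masses are not known exactly. Their poses are not given: they have to be found in the camera images.
- knob (a point): Grip point: centre of the black round knob on the sprung index pin, which stands in the crank arm's end. Knob 36 mm across, straight side from 9 mm below to 9 mm above this point, top 16 mm above; arm's face 33 mm below. z axis: along the pin, the way it is pulled, about 35 deg from vertical, parallel to the turning axis. x axis: outwards along the arm. Moves with pin and crank.
- hub (a point): Centre of the crank's hub, on its turning axis (also the bottle's axis) in the plane of the ring's upper face; 47 mm below the knob's grip point measured along z, pin home. z axis: along the turning axis, upwards, parallel to the pin. x axis: along the arm to the pin, 80 mm out. Turns with the crank.
- crank (a joint): Crank angle about hub z, rad, anticlockwise positive seen looking down on the knob. Nominally 0 = middle of the curved slot (pin can swing 0.225 each way from its middle), round holes at 0.785, 1.571, 2.356; but the steel ring with slot and holes is clamped by eye: all sit together up to 0.09 off, unreported. Starts within 0.08 of 0. Stiff: 2 N at the knob turns it; it stays where left.
- index_pin (a joint): How far the pin is drawn, m: 0 fully home in slot or hole, 0.010 to 0.011 tip riding on the ring's face, 0.018 end stop. Spring pushes it home: 6 N at 0, 9 N at 0.011, 11 N at 0.018. Pin 12 mm thick, half-round nose; holes 14 mm wide, centres 80 mm from the axis: it drops in only within about 1 mm of a hole's centre.
- stand: Wooden stand, fixed: board 150 x 170 mm, origin under its centre, x level towards the uphill side of the ring, y level across. Hub at (-50, 0, 235) mm. Steel ring 208 mm across on top, wine bottle hanging neck down beneath. The second hole is on the uphill side of the ring.
- handle (a point): Middle of the carrying handle, a wooden bar 25 mm thick, 150 mm long, along the stand's y, on steel side bars 244 mm apart. From the hub it is 172 mm uphill in the ring's plane and 140 mm out along the turning axis, right above the second hole: a vertical gripper does not fit under it, one in line with the pin does.
- glass: Bystander: tumbler-like tasting glass, 67 mm wide, 91 mm high, upright to the right of the stand.
- mallet: Bystander: wooden bung mallet, 222 mm long, lying to the left.
- cork_a: Bystander: wine cork, 44 x 24 mm, lying to the right of the stand's board, below the ring.
- cork_b: Bystander: wine cork, 44 x 24 mm, lying to the left of the stand's board.
- coasters: Bystander: stack of round dark coasters, 71 mm wide, 13 mm high, at the left.
- matches: Bystander: small red matchbox, 54 x 36 x 14 mm, at the left.

How it is judged:
By the outcome, as a careful person would: the job done as asked, in the order asked, and still so for the second after the job is handed in, with the robot touching nothing.
It also fails if it takes over 48 s, if anything falls off the work surface, if the arm or the gripper's body presses on something with over 40 N, if the wrist force passes 120 N, or if a joint passes its speed limit or range.

### The arm

A 6-joint arm with a two-finger parallel gripper is mounted at the origin on the work surface; the furniture and walls round the work are solid. World frame = base frame: x ahead of the robot, y to its left, z up, the work surface at z = 0. Lengths are in m, angles in rad, forces in N, time in s.
With the tool pointing down it reaches from about 0.35 to 0.8 m from the base axis. Payload 7.3 kg.
Tool frame: the origin (TCP) lies between the finger pads; the fingertips stand 25 mm ahead of it and the grasp point (between the pads) lies 6 mm ahead of it (r.tip_extent is the distance from the TCP to the fingertips, in m); z points along the fingers, y is the line along which they close (so a half turn about z gives the same grasp; the last joint's range is limited). The gripper opens to 85 mm and grips with 20 to 120 N. Pads are 22 mm wide; open, the fingers measure 114 mm over their backs; the gripper's body (76 mm by 85 mm) begins 54 mm behind the grasp point. The pads swing forward as they close: fully open they stand 13 mm farther back than shut.
Start: joints at [-1.476, 0.342, 1.524, -0, 1.275, -0.146], TCP at [0.125, -0.51, 0.256] pointing down, gripper open.
Joint ranges: [-2.53, 2.53], [-0.77, 2.02], [0.04, 2.7], [-1, 4.14], [0.28, 2.66], [-3.11, 3.11]. Speed limits (rad/s): [2.57, 2.57, 3.14, 3.14, 3.14, 3.14].

### API

Orientations are given as a unit quaternion [x, y, z, w].
In Python, from workcell import r, command_gripper, optics gives the robot as it stands. The module is installed in compiled form; this text tells all that it offers. Calls block until the motion is done:
- r.reach(position, orientation): joint-space move of the TCP to a pose.
- r.move_straight(position, orientation=None, speed=0.15, max_force=None): straight line of the TCP; orientation=None keeps the orientation; speed is the mean speed in m/s. With max_force (N) it stops when the force on the tool has changed by that much, and returns True; else False.
- r.movej(angles): joint-space move.
- command_gripper(opening, force=None): finger opening in m; force is the grip in N (None keeps the last); returns when the fingers have stopped.
- r.hold(seconds).
- r.solve_ik(position, orientation): joint angles nearest the present ones, or None.
- r.read_state(): the state.
- optics.get_image(name): name is "scene" or "top"; returns (picture, depth): 400x640x3 uint8, red, green, blue; 400x640 float32, m along the optical axis (not along the pixel's ray), 0 where there is no reading.
- optics.camera_model(name): a dict with "K" (3x3 intrinsics, pixels), "R" (3x3) and "t" (3): a world point X has camera coordinates R X + t. Camera axes: x right, y down, z forward; pixel columns grow to the right and rows downward; lengths in m; the calibration is good to about 2 mm. A picture is of the moment at which its call begins. camera_model takes no time and is no camera call.
A pose or a line that the arm cannot do raises r.PlanningError and nothing moves.
- r.finish_job(): hands the job in; it is judged then, once.
The state is a dict: "time_s": time; "joint_positions": joint angles; "dq": joint speeds; "tau": joint torques, N m; "eef_pos": TCP position; "eef_rot": TCP orientation; "contact_force": force on the tool from outside, world axes, zero at the start; "torque": the same for the moment, N m; "grip_width": finger opening in m; "grip_force": force on a finger pad.
Only numpy, scipy, OpenCV 4.12 (cv2) and the standard library are available. Lean on these libraries where they do the work, as an engineer would, in place of code of your own. Each camera call takes 0.05 s, during which the arm holds its last target. There are 200 camera calls.

## Working session

There is one attempt and no reset: what is moved stays moved. The work goes in short steps, each a Python script; the robot and the scene stay as the last script left them, time stands still between calls to the robot, and variables do not carry over. Pictures are saved under pics/ and viewed, at most 10 in all, crops included, and the job is handed in when it is done.

```bash
mkdir -p pics
python3 - <<'E'
from workcell import r, optics
import cv2, numpy as np
for n in ("scene","top"):
    p,d=optics.get_image(n); cv2.imwrite(f"pics/{n}0.png",p[:,:,::-1]); np.savez(f"{n}0.npz",p=p,d=d)
    c=optics.camera_model(n); print(n,c); np.savez(f"{n}cam.npz",**c)
s=r.read_state(); print(s['time_s'],s['eef_pos'],s['eef_rot'])
E
```

```text
scene {'K': array([[398.9785456 ,   0.        , 312.95554421],
       [  0.        , 398.9785456 , 203.59485695],
       [  0.        ,   0.        ,   1.        ]]), 'R': array([[-0.2968184 , -0.95486697, -0.01130934],
       [-0.83846934,  0.26626783, -0.47546883],
       [ 0.45702079, -0.13164536, -0.87965987]]), 't': array([0.16353355, 0.55749137, 1.14009189])}
top {'K': array([[385.10770705,   0.        , 325.41708621],
       [  0.        , 385.10770705, 195.22401985],
       [  0.        ,   0.        ,   1.        ]]), 'R': array([[ 6.56920245e-02, -9.97839767e-01, -5.98409949e-04],
       [-9.67945509e-01, -6.35782422e-02, -2.42980037e-01],
       [ 2.42417098e-01,  1.65410788e-02, -9.70031104e-01]]), 't': array([-0.00614905,  0.59270684,  1.42540255])}
0.1 [ 0.12519726 -0.50953319  0.25569322] [ 9.92760139e-01  1.20111746e-01  1.01563847e-05 -6.88837344e-04]
```

View pics/scene0.png

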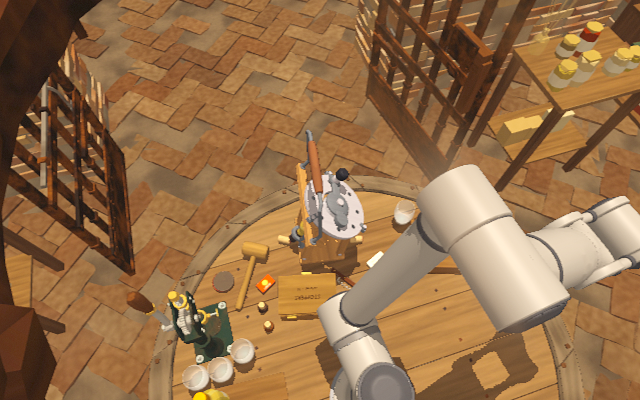

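View pics/top0.png

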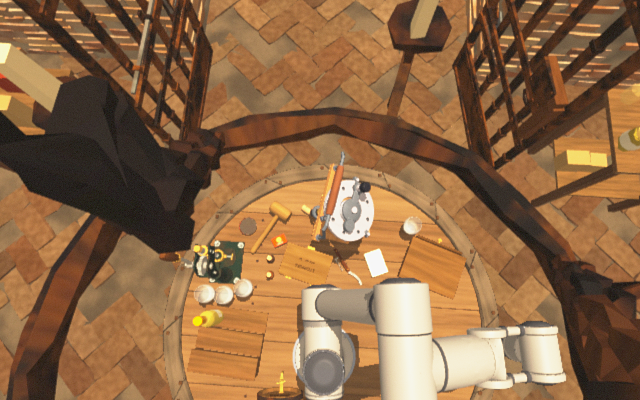

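The scene view shows the ring at about (335,210), the black knob at (342,174) and the handle at (315,165). In the top view the knob is at (364,187), the ring centre near (350,210) and the handle near (330,190). Next I'll enlarge both views and print the cloud.

```bash
cat > geo.py <<'E'
import numpy as np
def load(n,k="0"):
    z=np.load(f"{n}{k}.npz"); c=np.load(f"{n}cam.npz"); return z['p'],z['d'],c['K'],c['R'],c['t']
def cloud(d,K,R,t):
    v,u=np.mgrid[:d.shape[0],:d.shape[1]]
    c=np.stack([(u-K[0,2])/K[0,0]*d,(v-K[1,2])/K[1,1]*d,d],-1)
    return (c-t)@R
def proj(X,K,R,t):
    c=R@np.asarray(X)+t; return (K@c)[:2]/c[2]
def tri(pts):
    A=[];b=[]
    for (u,v),K,R,t in pts:
        P=K@np.c_[R,t]
        for i,w in ((0,u),(1,v)):
            row=w*P[2]-P[i]; A.append(row[:3]); b.append(-row[3])
    A=np.array(A);b=np.array(b); x=np.linalg.lstsq(A,b,rcond=None)[0]
    return x
E
python3 - <<'E'
from geo import *
import cv2
from scipy import ndimage
out=[]
for n,(x0,y0) in (("scene",(285,120)),("top",(290,145))):
    p,d,K,R,t=load(n); C=cloud(d,K,R,t)
    crop=p[y0:y0+140,x0:x0+100,::-1]
    out.append(cv2.resize(crop,(400,560),interpolation=cv2.INTER_CUBIC))
    hsv=p.astype(int); 
    sub=np.zeros(d.shape,bool); sub[y0:y0+140,x0:x0+100]=1
    dark=(hsv.max(2)<45)&sub&(d>0)&(C[:,:,2]>0.2)
    l,k=ndimage.label(dark)
    for i in range(1,k+1):
        m=l==i
        if m.sum()>25: 
            v,u=np.nonzero(m); print(n,'dark',m.sum(),u.mean(),v.mean(),u.min(),u.max(),v.min(),v.max(),np.median(C[m],0))
    # ring: bright grey
    w=(hsv.min(2)>150)&(hsv.max(2)-hsv.min(2)<30)&sub&(d>0)&(C[:,:,2]>.12)
    X=C[w]; rng=np.random.default_rng(0);best=0
    for _ in range(500):
        a=X[rng.choice(len(X),3,False)]; nn=np.cross(a[1]-a[0],a[2]-a[0]); nn/=np.linalg.norm(nn)+1e-12
        inl=abs((X-a[0])@nn)<.003
        if inl.sum()>best: best=inl.sum();bi=inl
    Y=X[bi]; c=Y.mean(0); nn=np.linalg.svd(Y-c)[2][2]; nn*=np.sign(nn[2])
    e1=np.cross([0,0,1],nn);e1/=np.linalg.norm(e1);e2=np.cross(nn,e1)
    q=np.c_[(Y-c)@e1,(Y-c)@e2].astype(np.float32)
    (cx,cy),rad=cv2.minEnclosingCircle(q)
    print(n,'ring',len(Y),nn,np.degrees(np.arccos(nn[2])),c+cx*e1+cy*e2,rad)
cv2.imwrite("pics/crop0.png",np.hstack(out))
E
```

```text
scene dark 27 341.3703703703704 178.1851851851852 337 346 177 180 [ 0.56556993 -0.09459128  0.27566   ]
scene ring 1127 [-0.09736439 -0.56414613  0.81991421] 34.923793020672285 [ 0.51295293 -0.05331357  0.24071751] 0.11417029798030853
top ring 910 [-0.09739499 -0.56651498  0.81827562] 35.08745213820591 [ 0.51189401 -0.06098766  0.23403997] 0.11072909832000732
```

View pics/crop0.png

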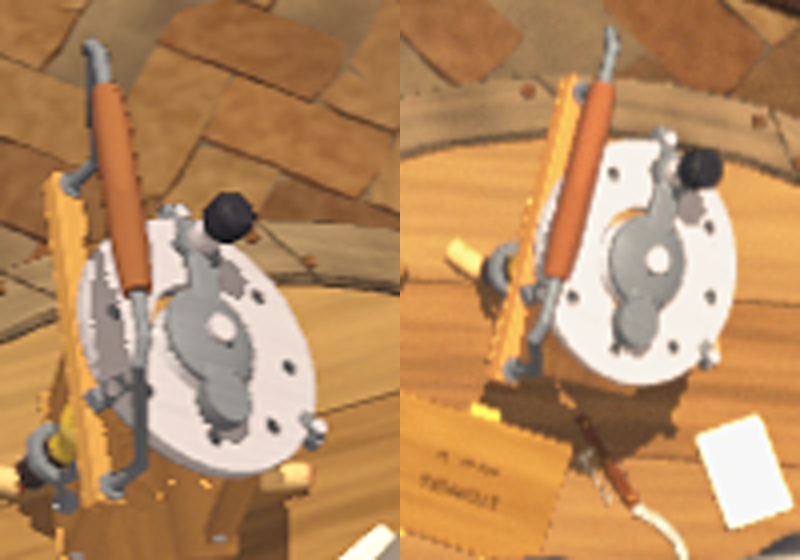

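The crops put the knob at scene (342,174) and top (365,187), and the hub bolt at scene (340.5,202.5) and top (355,210.5). The ring tilts down towards −y, with the arm pointing to +x.

Run:
```python
from geo import *
import cv2
from scipy.optimize import minimize
S=load("scene");T=load("top")
cs=lambda a,b:[(a,*S[2:]),(b,*T[2:])]
n=np.array([-.0974,-.5653,.8191]);n/=np.linalg.norm(n)
hh=np.array([-n[0],-n[1],0]);hh/=np.linalg.norm(hh)
e0=np.array([hh[1],-hh[0],0]); eu=np.cross(n,e0)
K=tri(cs((342,174.2),(365,187))); B=tri(cs((340.5,202.5),(355,210.5)))
print('knob',K,'bolt',B,'e0',e0,'eu',eu)
for P,a,b in ((K,(342,174.2),(365,187)),(B,(340.5,202.5),(355,210.5))):
    print('res',proj(P,*S[2:])-a,proj(P,*T[2:])-b)
# ring circle of known radius, in plane
for n_,L in (("scene",S),("top",T)):
    p,d=L[:2]; C=cloud(*L[1:]); pi=p.astype(int)
    w=(pi.min(2)>150)&(np.ptp(pi,axis=2)<30)&(np.linalg.norm(C-B,axis=2)<.14)
    Y=C[w]; h=np.median((Y-B)@n); Y=Y[abs((Y-B)@n-h)<.004]
    q=np.c_[(Y-B)@e0,(Y-B)@eu]
    f=lambda c:np.sum(np.minimum(np.maximum(np.linalg.norm(q-c,axis=1)-.104,0),.004))+0
    # polar extents via outline: robust max radius by angle
    def g(c):
        dd=q-c; rr=np.linalg.norm(dd,axis=1); a=np.floor(np.arctan2(dd[:,1],dd[:,0])/(np.pi/18))
        m=[rr[a==k].max() for k in np.unique(a) if (a==k).sum()>3]
        return sum(min(abs(x-.104),.006) for x in m)
    o=min((minimize(g,[x,y],method='Nelder-Mead',options=dict(initial_simplex=np.array([[x,y],[x+.006,y],[x,y+.006]]))) for x in (-.006,0,.006) for y in (-.006,0,.006)),key=lambda o:o.fun)
    c=o.x; H=B+h*n+c[0]*e0+c[1]*eu
    dk=K-H
    print(n_,'ring h rel bolt',h,'centre offs',c,o.fun,'hub',H,'knob in hub frame',dk@e0,dk@eu,dk@n)
HB=B+h*n; dk=K-HB; print('hub from bolt',HB,dk@e0,dk@eu,dk@n)
```

```text
knob [ 0.57780129 -0.10131108  0.27842309] bolt [ 0.50052058 -0.07208513  0.25558911] e0 [ 0.98547923 -0.169796    0.        ] eu [0.13908159 0.80721586 0.57363652]
res [0.08883176 0.01884563] [-0.07140771 -0.04641563]
res [0.44149694 0.09234428] [-0.34772056 -0.22615761]
scene ring h rel bolt -0.02367281178928297 centre offs [0.00398726 0.00233495] 0.07175787163246142 hub [ 0.50708045 -0.05749493  0.23753789] knob in hub frame 0.07713372185279299 -0.002079880201893671 0.05137074720304272
top ring h rel bolt -0.024437964548628947 centre offs [0.00306261 0.00124101] 0.08726686978061732 hub [ 0.5060916  -0.05778843  0.23628362] knob in hub frame 0.07805837831006061 -0.000985934708903364 0.05213589996238868
hub from bolt [ 0.50290086 -0.05827018  0.23557173] 0.08112098532368116 0.00025507192902007175 0.05213589996238868
```

```bash
cat > hlp.py <<'E'
import numpy as np
from scipy.spatial.transform import Rotation as Ro
from workcell import r, command_gripper, optics
n=np.array([-.0974,-.5653,.8191]);n/=np.linalg.norm(n)
e0=np.array([-n[1],n[0],0]);e0/=np.linalg.norm(e0); eu=np.cross(n,e0)
H=np.array([.5038,-.0583,.2360]); SG=1
def rad(a): return np.cos(a)*e0+np.sin(a)*eu
def tan(a): return -np.sin(a)*e0+np.cos(a)*eu
def pose(a,out=0.,sg=None,rr=.080):
    """TCP pose, grasp point on the knob at crank angle a, drawn `out` metres"""
    y=(sg or SG)*tan(a); z=-n
    q=Ro.from_matrix(np.c_[np.cross(y,z),y,z]).as_quat()
    return H+rr*rad(a)+(.047+.005+out)*n, q
def ang(p=None):
    d=(r.read_state()['eef_pos'] if p is None else p)-H
    return np.arctan2(d@eu,d@e0)
def loc():
    s=r.read_state(); d=s['eef_pos']-H; a=np.arctan2(d@eu,d@e0); f=s['contact_force']
    return dict(t=round(s['time_s'],2),a=round(a,4),R=round(1e3*np.hypot(d@eu,d@e0),1),out=round(1e3*(d@n)-52,1),
      Ft=round(f@tan(a),1),Fr=round(f@rad(a),1),Fn=round(f@n,1),w=round(1e3*s['grip_width'],1),g=round(s['grip_force'],1))
E
python3 - <<'E'
from hlp import *
for sg in (1,-1):
    for a in (-.35,0,.4,.8,1.2,1.57,1.7):
        for o in (0,.014,.12):
            q=r.solve_ik(*pose(a,o,sg)); 
            if o!=.014: print(sg,a,o,None if q is None else np.round(q,2))
E
```

```text
1 -0.35 0 [-0.61  0.54  1.34  0.55  1.56 -1.75]
1 -0.35 0.12 [-0.71  0.53  1.09  0.53  1.83 -1.7 ]
1 0 0 [-0.57  0.52  1.32  0.56  1.57 -2.05]
1 0 0.12 [-0.67  0.51  1.07  0.55  1.84 -2.  ]
1 0.4 0 [-0.54  0.48  1.33  0.56  1.57 -2.41]
1 0.4 0.12 [-0.64  0.48  1.08  0.56  1.85 -2.36]
1 0.8 0 [-0.51  0.43  1.38  0.57  1.57 -2.79]
1 0.8 0.12 [-0.62  0.42  1.13  0.56  1.84 -2.74]
1 1.2 0 [-0.51  0.37  1.44  0.57  1.56  3.1 ]
1 1.2 0.12 None
1 1.57 0 [-0.52  0.31  1.52  0.57  1.55  2.71]
1 1.57 0.12 [-0.64  0.3   1.27  0.56  1.83  2.75]
1 1.7 0 [-0.53  0.3   1.55  0.57  1.54  2.57]
1 1.7 0.12 [-0.65  0.28  1.3   0.55  1.83  2.6 ]
-1 -0.35 0 [-0.61  0.54  1.34  0.55  1.56  1.39]
-1 -0.35 0.12 [-0.71  0.53  1.09  0.53  1.83  1.44]
-1 0 0 [-0.57  0.52  1.32  0.56  1.57  1.09]
-1 0 0.12 [-0.67  0.51  1.07  0.55  1.84  1.14]
-1 0.4 0 [-0.54  0.48  1.33  0.56  1.57  0.73]
-1 0.4 0.12 [-0.64  0.48  1.08  0.56  1.85  0.78]
-1 0.8 0 [-0.51  0.43  1.38  0.57  1.57  0.36]
-1 0.8 0.12 [-0.62  0.42  1.13  0.56  1.84  0.4 ]
-1 1.2 0 [-0.51  0.37  1.44  0.57  1.56 -0.04]
-1 1.2 0.12 [-0.62  0.36  1.2   0.56  1.84  0.  ]
-1 1.57 0 [-0.52  0.31  1.52  0.57  1.55 -0.43]
-1 1.57 0.12 [-0.64  0.3   1.27  0.56  1.83 -0.39]
-1 1.7 0 [-0.53  0.3   1.55  0.57  1.54 -0.57]
-1 1.7 0.12 [-0.65  0.28  1.3   0.55  1.83 -0.54]
```

```bash
sed -i 's/SG=1$/SG=-1/' hlp.py
python3 - <<'E'
from hlp import *
import cv2
r.reach(*pose(0,.11)); print(loc())
print(r.move_straight(*pose(0,0),speed=.1,max_force=6),loc())
ps=[]
for n_ in("scene","top"):
    p,d=optics.get_image(n_); np.savez(n_+"1.npz",p=p,d=d)
    x0,y0=(285,120) if n_=="scene" else (290,145)
    ps.append(cv2.resize(p[y0:y0+140,x0:x0+100,::-1],(400,560),interpolation=cv2.INTER_CUBIC))
cv2.imwrite("pics/crop1.png",np.hstack(ps))
E
```

```text
{'t': 2.17, 'a': np.float64(-0.0092), 'R': np.float64(79.8), 'out': np.float64(110.3), 'Ft': np.float64(-1.4), 'Fr': np.float64(-0.1), 'Fn': np.float64(0.3), 'w': 84.9, 'g': 0.0}
False {'t': 3.42, 'a': np.float64(-0.0004), 'R': np.float64(80.2), 'out': np.float64(0.6), 'Ft': np.float64(0.0), 'Fr': np.float64(-0.0), 'Fn': np.float64(0.7), 'w': 85.1, 'g': 0.0}
```

View pics/crop1.png

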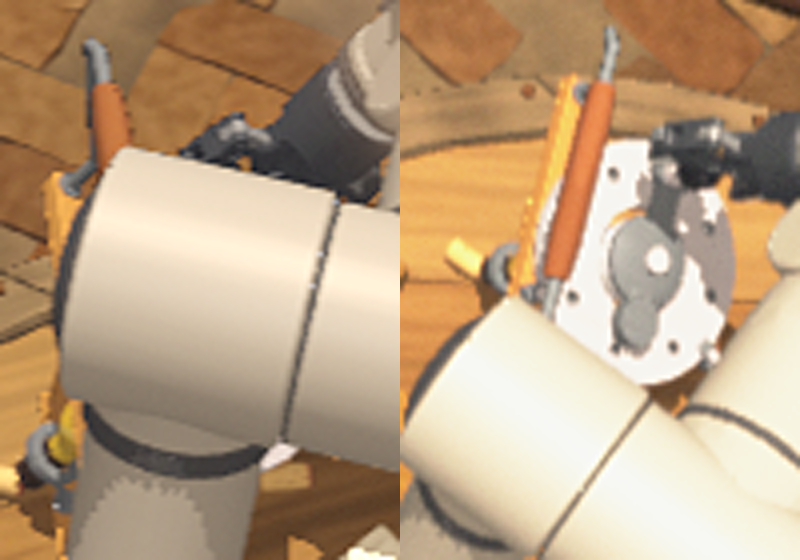

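The top view shows the knob between the open fingers at about crop (700,165), with nothing touching. I'll check the width, then rock with the fingers loosely around the knob.

```bash
cat >> hlp.py <<'E'
def swing(a,to,out=0.,step=.08,fmax=9.,speed=.05,log=True):
    """arc in chords until the tangential force rises by fmax; returns (hit, command angle)"""
    f0=r.read_state()['contact_force']; d=np.sign(to-a)
    while d*(to-a)>1e-6:
        b=a+d*min(step,abs(to-a)); st=r.move_straight(*pose(b,out),speed=speed,max_force=fmax)
        s=loc(); hit=abs((r.read_state()['contact_force']-f0)@tan(b))>.7*fmax
        if log: print(round(b,3),st,hit,*[f"{k}={v}" for k,v in s.items()])
        if st and hit: return True,s['a']
        a=s['a'] if st else b
    return False,a
E
python3 - <<'E'
from hlp import *
command_gripper(.03,20); print(loc())
command_gripper(.040,20); print(loc())
h,a=swing(0,-.40); print(h,a)
E
```

```text
{'t': 4.03, 'a': np.float64(-0.0042), 'R': np.float64(80.2), 'out': np.float64(0.4), 'Ft': np.float64(-1.7), 'Fr': np.float64(0.3), 'Fn': np.float64(3.4), 'w': 35.0, 'g': 20.0}
{'t': 4.26, 'a': np.float64(0.0026), 'R': np.float64(79.9), 'out': np.float64(-0.2), 'Ft': np.float64(-0.2), 'Fr': np.float64(-0.0), 'Fn': np.float64(0.3), 'w': 40.1, 'g': 0.0}
-0.08 False False t=4.53 a=-0.0799 R=79.9 out=-0.2 Ft=-0.2 Fr=0.2 Fn=-0.2 w=40.2 g=0.0
-0.16 False False t=4.81 a=-0.1592 R=80.0 out=-0.0 Ft=0.0 Fr=0.2 Fn=0.5 w=39.9 g=0.0
-0.24 False False t=5.08 a=-0.2386 R=80.0 out=0.0 Ft=0.1 Fr=-0.1 Fn=-0.1 w=40.1 g=0.0
-0.32 False False t=5.36 a=-0.3182 R=80.0 out=0.0 Ft=0.4 Fr=-0.0 Fn=0.7 w=40.0 g=0.0
-0.4 True False t=5.57 a=-0.3462 R=79.1 out=-0.0 Ft=5.2 Fr=-0.6 Fn=1.1 w=39.9 g=3.3
-0.4 False True t=5.82 a=-0.3517 R=79.2 out=0.2 Ft=12.5 Fr=-2.2 Fn=-0.0 w=39.7 g=6.5
False -0.4
```

Run:
```python
from hlp import *
print(loc())
h,a=swing(-.35,.36); print(h,a)
```

```text
{'t': 5.82, 'a': np.float64(-0.3517), 'R': np.float64(79.2), 'out': np.float64(0.2), 'Ft': np.float64(12.5), 'Fr': np.float64(-2.2), 'Fn': np.float64(-0.0), 'w': 39.7, 'g': 6.5}
-0.27 True True t=6.03 a=-0.3126 R=79.4 out=-0.4 Ft=1.0 Fr=0.2 Fn=0.3 w=39.7 g=0.0
True -0.3126
```

```bash
sed -i "s/hit=abs.*$/hit=-d*s['Ft']>.6*fmax/; /f0=/s/f0=.*; d=/d=/" hlp.py
python3 - <<'E'
from hlp import *
h,a=swing(-.31,.40); print(h,a)
E
```

```text
-0.23 False False t=6.33 a=-0.2328 R=80.0 out=-0.2 Ft=0.0 Fr=0.2 Fn=0.5 w=39.9 g=0.0
-0.15 False False t=6.61 a=-0.1527 R=80.0 out=-0.1 Ft=0.5 Fr=0.0 Fn=-0.1 w=40.0 g=0.0
-0.07 False False t=6.88 a=-0.0711 R=80.0 out=-0.0 Ft=-0.4 Fr=0.3 Fn=0.0 w=40.3 g=0.0
0.01 False False t=7.16 a=0.0098 R=80.0 out=-0.0 Ft=0.2 Fr=-0.0 Fn=1.0 w=39.7 g=0.0
0.09 False False t=7.43 a=0.0904 R=80.0 out=-0.0 Ft=0.9 Fr=0.2 Fn=0.2 w=40.1 g=0.0
0.17 False True t=7.71 a=0.1543 R=79.7 out=-0.1 Ft=-6.0 Fr=-1.2 Fn=-0.6 w=40.1 g=3.1
0.25 True True t=7.92 a=0.1519 R=78.1 out=-0.4 Ft=-5.9 Fr=-0.1 Fn=1.8 w=40.1 g=3.2
True 0.1519
```

Run:
```python
from hlp import *
r.move_straight(*pose(.127,0),speed=.05)
command_gripper(.02,60); print(loc())
r.move_straight(*pose(.127,.0145),speed=.03); print(loc())
h,a=swing(.127,.45,out=.0145,step=.08,fmax=15,speed=.06); print(h,a)
```

```text
{'t': 8.4, 'a': np.float64(0.1243), 'R': np.float64(80.1), 'out': np.float64(0.4), 'Ft': np.float64(-3.6), 'Fr': np.float64(-0.7), 'Fn': np.float64(2.4), 'w': 33.7, 'g': 59.7}
{'t': 9.03, 'a': np.float64(0.1259), 'R': np.float64(80.0), 'out': np.float64(13.9), 'Ft': np.float64(-3.2), 'Fr': np.float64(3.5), 'Fn': np.float64(-11.3), 'w': 33.7, 'g': 60.5}
0.207 False False t=9.29 a=0.2097 R=79.9 out=14.2 Ft=-3.8 Fr=1.3 Fn=-11.4 w=33.4 g=60.7
0.287 False False t=9.55 a=0.2862 R=79.8 out=14.3 Ft=-4.4 Fr=0.6 Fn=-11.2 w=33.6 g=60.8
0.367 False False t=9.81 a=0.3636 R=79.7 out=14.4 Ft=-4.0 Fr=-1.4 Fn=-10.2 w=33.7 g=60.9
0.447 False False t=10.07 a=0.442 R=79.6 out=14.5 Ft=-5.6 Fr=-1.7 Fn=-10.6 w=33.7 g=60.9
0.45 False False t=10.32 a=0.4429 R=79.7 out=14.4 Ft=-6.9 Fr=-1.8 Fn=-11.5 w=34.2 g=60.9
False 0.45
```

Run:
```python
from hlp import *
h,a=swing(.45,1.30,out=.0145,step=.085,fmax=20,speed=.06); print(h,a)
```

```text
0.535 False False t=10.58 a=0.5321 R=79.6 out=14.5 Ft=-7.6 Fr=-6.5 Fn=-11.6 w=34.0 g=61.0
0.62 False False t=10.85 a=0.6147 R=79.5 out=14.5 Ft=-7.1 Fr=-8.4 Fn=-10.2 w=33.8 g=61.0
0.705 False False t=11.12 a=0.6981 R=79.3 out=14.4 Ft=-9.0 Fr=-10.4 Fn=-10.4 w=33.5 g=61.0
0.79 False False t=11.38 a=0.7809 R=79.1 out=14.5 Ft=-7.6 Fr=-11.1 Fn=-11.6 w=33.6 g=61.0
0.875 False False t=11.65 a=0.8643 R=79.0 out=14.5 Ft=-8.5 Fr=-12.0 Fn=-10.8 w=33.9 g=61.0
0.96 False False t=11.92 a=0.9475 R=78.8 out=14.5 Ft=-7.9 Fr=-13.8 Fn=-11.0 w=33.7 g=61.0
1.045 False False t=12.18 a=1.0309 R=78.6 out=14.6 Ft=-8.4 Fr=-15.5 Fn=-10.9 w=33.7 g=61.0
1.13 False False t=12.45 a=1.1143 R=78.4 out=14.6 Ft=-7.5 Fr=-16.5 Fn=-11.3 w=34.1 g=61.0
1.215 False False t=12.72 a=1.1984 R=78.2 out=14.7 Ft=-7.3 Fr=-17.5 Fn=-10.5 w=33.7 g=61.0
1.3 False False t=12.98 a=1.2822 R=78.0 out=14.8 Ft=-7.3 Fr=-17.8 Fn=-11.4 w=33.7 g=61.0
False 1.2999999999999998
```

Radial force shows the hub about 2.5 mm lower in-plane than I estimated. I'll correct that, set the pin down on the face, and sweep with the fingers loose to feel for the hole.

```bash
sed -i 's/^H=\(.*\); SG/H=\1-.0025*eu; SG/' hlp.py
python3 - <<'E'
from hlp import *
print(loc())
r.move_straight(*pose(1.31,.0115),speed=.03); print(loc())
command_gripper(.040,20); print(loc())
r.move_straight(*pose(1.31,.006),speed=.03,max_force=8); print(loc())
h,a=swing(1.31,1.66,out=.006,step=.035,fmax=7,speed=.025); print(h,a)
E
```

```text
{'t': 12.98, 'a': np.float64(1.2911), 'R': np.float64(80.4), 'out': np.float64(14.8), 'Ft': np.float64(-7.2), 'Fr': np.float64(-17.9), 'Fn': np.float64(-11.4), 'w': 33.7, 'g': 61.0}
{'t': 13.26, 'a': np.float64(1.2973), 'R': np.float64(80.1), 'out': np.float64(11.8), 'Ft': np.float64(-6.7), 'Fr': np.float64(-10.1), 'Fn': np.float64(-11.0), 'w': 33.7, 'g': 61.0}
{'t': 13.49, 'a': np.float64(1.3125), 'R': np.float64(81.8), 'out': np.float64(12.8), 'Ft': np.float64(1.7), 'Fr': np.float64(-0.6), 'Fn': np.float64(-0.1), 'w': 39.8, 'g': 0.0}
{'t': 13.82, 'a': np.float64(1.3126), 'R': np.float64(80.3), 'out': np.float64(5.9), 'Ft': np.float64(-0.2), 'Fr': np.float64(0.7), 'Fn': np.float64(0.5), 'w': 40.0, 'g': 0.0}
1.345 False False t=14.08 a=1.3466 R=80.1 out=6.1 Ft=-0.8 Fr=0.1 Fn=-0.0 w=40.2 g=0.0
1.38 False False t=14.34 a=1.3826 R=80.1 out=6.0 Ft=-0.9 Fr=-0.1 Fn=-0.0 w=40.1 g=0.0
1.415 False False t=14.6 a=1.4169 R=80.1 out=6.0 Ft=0.7 Fr=0.5 Fn=0.8 w=40.1 g=0.0
1.45 False False t=14.86 a=1.4505 R=80.0 out=6.0 Ft=0.2 Fr=0.3 Fn=-0.4 w=39.7 g=0.0
1.485 False False t=15.12 a=1.4843 R=80.0 out=6.0 Ft=1.2 Fr=-0.5 Fn=-0.1 w=40.0 g=0.2
1.52 True True t=15.32 a=1.4902 R=79.2 out=5.9 Ft=-4.7 Fr=-0.6 Fn=-0.5 w=40.2 g=2.1
True 1.4902
```

Run:
```python
from hlp import *
h,a=swing(1.485,1.36,out=.006,step=.03,fmax=7,speed=.025); print(h,a)
h,a=swing(1.42,1.56,out=.006,step=.03,fmax=10,speed=.025); print(h,a)
c=1.452
r.move_straight(*pose(c,.0),speed=.03,max_force=6); print(loc())
command_gripper(.02,20); print(loc())
command_gripper(.06,20)
r.move_straight(*pose(c,.0),speed=.03); command_gripper(.085)
r.move_straight(*pose(c,.12),speed=.1,max_force=10); print(loc())
import cv2
ps=[]
for n_ in("scene","top"):
    p,d=optics.get_image(n_); np.savez(n_+"2.npz",p=p,d=d)
    x0,y0=(285,120) if n_=="scene" else (290,145)
    ps.append(cv2.resize(p[y0:y0+140,x0:x0+100,::-1],(400,560),interpolation=cv2.INTER_CUBIC))
cv2.imwrite("pics/crop2.png",np.hstack(ps))
```

```text
1.455 False False t=15.62 a=1.4558 R=80.0 out=5.9 Ft=0.2 Fr=0.6 Fn=0.6 w=40.1 g=0.0
1.425 False False t=15.88 a=1.4265 R=80.0 out=5.9 Ft=-1.1 Fr=0.4 Fn=-0.9 w=40.2 g=0.1
1.395 False False t=16.12 a=1.4018 R=80.0 out=5.9 Ft=3.7 Fr=-0.1 Fn=1.2 w=39.9 g=1.9
1.365 False True t=16.38 a=1.3941 R=79.5 out=5.8 Ft=13.0 Fr=-2.8 Fn=4.5 w=40.2 g=6.2
1.36 False True t=16.62 a=1.3937 R=79.4 out=5.8 Ft=13.9 Fr=-2.8 Fn=6.0 w=39.9 g=6.9
False 1.36
1.45 True False t=16.84 a=1.4083 R=79.5 out=5.6 Ft=-0.5 Fr=-0.2 Fn=0.2 w=40.2 g=0.0
1.438 False False t=17.09 a=1.4368 R=79.9 out=6.0 Ft=0.6 Fr=-0.2 Fn=0.0 w=40.1 g=0.0
1.468 False False t=17.34 a=1.4667 R=79.9 out=5.9 Ft=-0.5 Fr=-0.8 Fn=-0.0 w=39.7 g=0.1
1.498 False False t=17.59 a=1.4904 R=79.7 out=6.0 Ft=-4.8 Fr=-1.8 Fn=-2.4 w=39.8 g=2.3
1.528 False True t=17.84 a=1.4989 R=79.3 out=6.1 Ft=-13.1 Fr=-2.9 Fn=-6.1 w=40.2 g=6.7
1.558 False True t=18.09 a=1.5052 R=78.7 out=6.2 Ft=-21.7 Fr=-4.1 Fn=-9.4 w=39.5 g=11.0
1.56 False True t=18.34 a=1.5058 R=78.7 out=6.2 Ft=-22.0 Fr=-5.5 Fn=-8.8 w=39.9 g=11.2
False 1.56
{'t': 18.55, 'a': np.float64(1.4882), 'R': np.float64(78.8), 'out': np.float64(5.6), 'Ft': np.float64(-2.1), 'Fr': np.float64(1.3), 'Fn': np.float64(0.7), 'w': 40.1, 'g': 1.5}
{'t': 18.77, 'a': np.float64(1.4662), 'R': np.float64(78.9), 'out': np.float64(6.4), 'Ft': np.float64(-9.7), 'Fr': np.float64(2.1), 'Fn': np.float64(2.0), 'w': 34.7, 'g': 21.6}
{'t': 21.23, 'a': np.float64(1.4536), 'R': np.float64(80.0), 'out': np.float64(119.5), 'Ft': np.float64(-0.8), 'Fr': np.float64(-0.3), 'Fn': np.float64(0.0), 'w': 85.1, 'g': 0.0}
```

View pics/crop2.png

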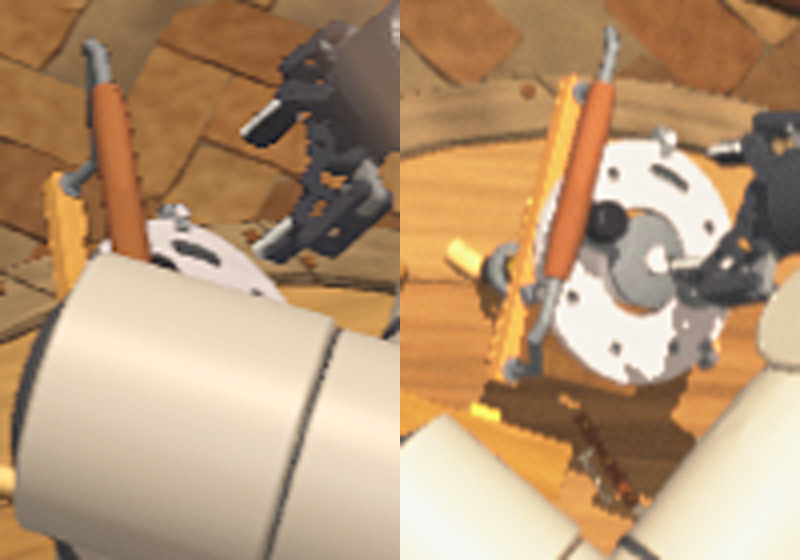

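The top crop shows the knob at (607,222) beside the handle and the slot bare at (670,178). I'll project the expected positions to check the hole number and how far the pin is home.

Run:
```python
from geo import *
from hlp import *
import cv2
p,d,K,R,t=load("top","2"); cr=lambda X:np.round((proj(X,K,R,t)-[290,145])*4+[2+400,2],0)
for a in (-.066,.72,1.505,2.29): print('slot/hole',a,cr(H+.08*rad(a)))
for o in (0,.01): print('knob top-ish',o,cr(H+.08*rad(1.455)+(.0505+o)*n), 'angle+.04',cr(H+.08*rad(1.495)+(.0505+o)*n))
C=cloud(d,K,R,t); u,v=(607-400)/4+290,222/4+145
m=(p.astype(int).max(2)<70); 
yy,xx=np.mgrid[:400,:640]; m&=(np.hypot(xx-u,yy-v)<7)&(d>0)
h=(C[m]-H)@n; k=h>.03
print(xx[m].mean(),yy[m].mean(),m.sum(),'height pct',np.round(np.percentile(h[k],[50,80,90,95,100])*1e3,1))
# same from before, pin home
for key,c in (("0",(365,187)),):
    p,d,*_=load("top",key); C=cloud(d,K,R,t); m=(p.astype(int).max(2)<70)&(np.hypot(xx-c[0],yy-c[1])<7)&(d>0); h=(C[m]-H)@n;h=h[h>.03]
    print('before',np.round(np.percentile(h,[50,80,90,95,100])*1e3,1))
# ring plane height both
for key in "02":
    p,d,*_=load("top",key); C=cloud(d,K,R,t); w=(p.min(2)>190)&(np.linalg.norm(C-H,axis=2)<.1); print('ring',np.median((C[w]-H)@n)*1e3)
```

```text
slot/hole -0.066 [670. 178.]
slot/hole 0.72 [613. 177.]
slot/hole 1.505 [573. 229.]
slot/hole 2.29 [576. 302.]
knob top-ish 0 [611. 221.] angle+.04 [610. 224.]
knob top-ish 0.01 [618. 220.] angle+.04 [617. 223.]
341.0327868852459 200.91803278688525 61 height pct [59.4 62.3 63.2 63.6 67.5]
before [58.1 61.9 62.7 63.2 64.9]
ring -0.8509311801838848
ring -0.6851293223775718
```

The knob's height matches its height before the draw (63.6 vs 63.2 mm), so the pin is home, and it sits in the second hole. The gripper is clear.

```bash
python3 -c "
from hlp import *
r.hold(.3); print(loc()); print(r.finish_job())"
```

```text
{'t': 21.62, 'a': np.float64(1.4522), 'R': np.float64(80.0), 'out': np.float64(119.9), 'Ft': np.float64(0.1), 'Fr': np.float64(0.3), 'Fn': np.float64(-0.0), 'w': 85.1, 'g': 0.0}
the job is handed in; nothing more can be done
None
```

The job is handed in at 21.6 s: I rocked the crank to both ends of the slot, swung it past the first hole and let the pin spring home in the second, confirmed by feel and by knob height, then backed the gripper clear; I did not re-check the bystanders on camera.

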